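# Set two bottle lanes with a spacer block

### The arm

A 6-joint arm with a two-finger parallel gripper is mounted at the origin on a cart in front of the work surface, level with it; the furniture and walls round the work are solid. World frame = base frame: x ahead of the robot, y to its left, z up, the work surface at z = 0. Lengths are in mm, angles in rad, forces in N, time in s.
With the tool pointing down it reaches from about 350 to 975 mm from the base axis. Payload 4.9 kg.
Tool frame: the origin (TCP) lies midway between the tips of the shut fingers; the grasp point (between the pads) lies 19 mm behind it (robot.grip_point_offset is the distance from the TCP to the grasp point, in mm); z points along the fingers, y is the direction in which the jaws open and shut (so a half turn about z gives the same grasp; the last joint's range is limited). The gripper opens to 85 mm and grips with 20 to 120 N. Pads are 22 mm wide; open, the fingers measure 114 mm over their backs; the gripper's body (76 mm by 85 mm) begins 54 mm behind the grasp point. The pads swing forward as they close: fully open they stand 13 mm farther back than shut.
Start: joints at [1.132, 0.053, 1.613, -0, 1.476, -0.119], TCP at [196.475, 593.295, 211.304] pointing down, gripper open.
Joint ranges: [-3.01, 3.01], [-1.01, 2.22], [0.06, 2.58], [-1.02, 4.17], [0.09, 2.62], [-3.14, 3.14]. Speed limits (rad/s): [2.57, 2.57, 3.14, 3.14, 3.14, 3.14].

### API

Orientations are given as a 3x3 rotation matrix whose columns are the frame's x, y, z axes.
In Python, from station import robot gives the robot as it stands. The module is installed in compiled form; this text tells all that it offers.
- The arm moves only by the tool arm_command, never from a script. Its argument "plan" is a list of rows, each an object with "linear": the shift along the tool's x, y, z in mm, a list of three; "spin": the turn about the tool's z in degrees. In form: [{"linear": [tx, ty, tz], "spin": spin}, ...]. A call has 1 to 10 rows; each row is the pose to reach, as a shift and turn from the pose measured when the call began, along the tool's axes at that moment; what a row does not reach only later rows make up. A row lasts 1/12 s, in which the tool goes at most 41.7 mm and 7.16 degrees, less where a joint would pass 70% of its speed; a pose out of reach is approached as far as the arm can. A call with a gripper value outside its range is refused whole. "grip" is the opening, from 0 (shut) to 1 (fully open), set as the call begins (left out, the last holds). The fingers move at their own pace and stop on an object; "squeeze" is the grip in N (left out, the last holds). Time passes only in rows, so rows that repeat a pose let the fingers close. It gives the time, the measured TCP pose, the force and the opening at its end, in the units of the state.
- robot.get_state(): the state, without advancing time (a new reading comes with each control period).
- robot.read_camera(name): name is "scene" or "top" or "wrist"; returns (picture, depth): 384x512x3 uint8, red, green, blue; 384x512 float32, mm along the optical axis (not along the pixel's ray), 0 where there is no reading.
- robot.camera_params(name): a dict with "mtx" (3x3 intrinsics, pixels), "rvec" (rotation vector, rad) and "tvec" (3), from world to camera coordinates, as OpenCV has them. Camera axes: x right, y down, z forward; pixel columns grow to the right and rows downward; lengths in mm; the calibration is good to about 2 mm. A picture is of the moment at which its call begins: read the wrist's pose just before it. camera_params takes no time and is no camera call; for the wrist camera it gives the pose at the moment of the call.
- robot.job_done(): hands the job in, once; it reports no verdict.
The state is a dict: "time": time; "q": joint angles; "qd": joint speeds; "effort": joint torques, N m; "ee_pos": TCP position; "orientation": TCP orientation; "contact_force": force on the tool from outside, world axes, zero at the start; "torque": the same for the moment, N m; "gripper_width": finger opening in mm.
Only numpy, scipy, OpenCV 4.12 (cv2) and the standard library are available. Lean on these libraries where they do the work, as an engineer would, in place of code of your own. Each camera call takes 0.05 s, during which the arm holds its last target.

### The job

Take the longer, green slotted spacer block (not the short orange one), lower its slot over the blue divider nearest the grey end plate and slide that divider along the rail until the wide end of the block just meets the plate. Then step the block over the second divider and slide that one up until the block just meets the first, so that both lanes are equally wide. Push the dividers only with the block, and leave it standing over the second divider.

Things in the scene. Friction and masses are not known exactly. Their poses are not given: they have to be found in the camera images.
- gauge: Green spacer block, loose, about 0.2 kg, 36 (x) x 88 (y) x 110 mm (z), upright on the dark mat (3 mm thick) left of the rail, y within 0.6 rad of the rail's y. Origin: centre of underside. Upside-down U: wide leg y -44..+6 mm, slot y +6..+32 (60 high, through along x), thin leg +32..+44; solid above z 60: grip there across x. Sets a 66 mm gap. The orange block is 62 mm long, sets 40 mm; the two may swap places.
- end_face (a point): Middle of the inner face of the grey end plate (64 wide, 12 thick, 52 mm tall above the deck), at deck height, 18 mm above the bench. The rail is fixed, 80 x 360 mm; y of this point runs along the row from the plate to the dividers (robot's right to left, within 0.25 rad), z up.
- divider_1: Blue divider nearest the end plate: fin 64 mm wide (x), 10 thick (y), 50 tall above the deck; slides only along the rail (y) with about 1.2 N of friction and stays where left. Origin: middle of the fin at deck height; axes as the rail's. Starts with a gap of 90 to 130 mm to the plate.
- divider_2: Second blue divider, same as the first (size, origin, axes, friction), farther from the end plate; starts with a gap of 90 mm or more to divider_1.
Things that resemble listed ones, but are neither listed nor needed, are in the scene too. Several things have the shape of the gauge; the one meant has the colours described above.

How it is judged:
By the outcome, as a careful person would: the job done as asked, in the order asked, and still so for the second after the job is handed in, with the robot touching nothing.
It also fails if it takes over 53 s, if anything falls off the work surface, if the arm or the gripper's body presses on something with over 40 N, if the wrist force passes 120 N, or if a joint passes its speed limit or range.

## Working session

There is one attempt and no reset: what is moved stays moved. The work goes in short steps, Python scripts to look and compute and a tool call to move; the robot and the scene stay as the last step left them, time stands still between calls to the robot, and variables do not carry over. Pictures are saved under pics/ and viewed, and the job is handed in when it is done.

Besides the shell and the picture viewer there is one more tool, called after ">>>" by a JSON object that holds its "name" and its "arguments". arm_command: Moves the arm, as the interface text tells. Its arguments: {"type":"object","properties":{"plan":{"type":"array"},"grip":{"type":"number"},"squeeze":{"type":"number"}},"required":["plan"]}

```bash
mkdir -p pics
cat > h.py <<'E'
import numpy as np, cv2
from station import robot
def cam(n):
    p=robot.camera_params(n); im,d=robot.read_camera(n)
    return im,d,p
def cloud(d,p):
    K=np.array(p['mtx'],float);R=cv2.Rodrigues(np.array(p['rvec'],float))[0];t=np.array(p['tvec'],float).ravel()
    v,u=np.mgrid[:d.shape[0],:d.shape[1]]
    c=np.stack([(u-K[0,2])/K[0,0]*d,(v-K[1,2])/K[1,1]*d,d],-1)
    return (c-t)@R
def save(n,im,s=1.5):
    cv2.imwrite('pics/'+n,cv2.resize(im[...,::-1],None,fx=s,fy=s))
E
python3 - <<'E'
from h import *
for n in('scene','top'):
    im,d,p=cam(n); save(n+'0.png',im); np.savez(n+'0.npz',im=im,d=d,P=cloud(d,p))
    print(n,{k:np.round(np.ravel(p[k]),3) for k in p})
s=robot.get_state();print({k:np.round(s[k],3) for k in s}); print(robot.grip_point_offset)
E
```

```text
scene {'mtx': array([367.23 ,   0.   , 252.73 ,   0.   , 367.23 , 193.889,   0.   ,
         0.   ,   1.   ]), 'rvec': array([ 2.3  , -0.761,  0.297]), 'tvec': array([-421.906,  286.372,  730.944])}
top {'mtx': array([392.418,   0.   , 249.344,   0.   , 392.418, 191.983,   0.   ,
         0.   ,   1.   ]), 'rvec': array([ 2.122, -2.185,  0.132]), 'tvec': array([ 42.429, 523.58 , 990.79 ])}
{'time': np.float64(0.1), 'q': array([ 1.132,  0.053,  1.614,  0.   ,  1.476, -0.119]), 'qd': array([-0.   , -0.001, -0.004,  0.001, -0.003,  0.   ]), 'effort': array([-0.0000e+00, -3.9491e+01, -3.7136e+01, -0.0000e+00,  4.0000e-03,
        0.0000e+00]), 'ee_pos': array([196.24 , 592.742, 210.153]), 'orientation': array([[-0.949,  0.314, -0.001],
       [ 0.314,  0.949, -0.002],
       [ 0.   , -0.002, -1.   ]]), 'contact_force': array([0.373, 0.12 , 0.531]), 'torque': array([ 0.019,  0.05 , -0.014]), 'gripper_width': np.float64(85.666)}
18.700000000000003
```

View pics/scene0.png

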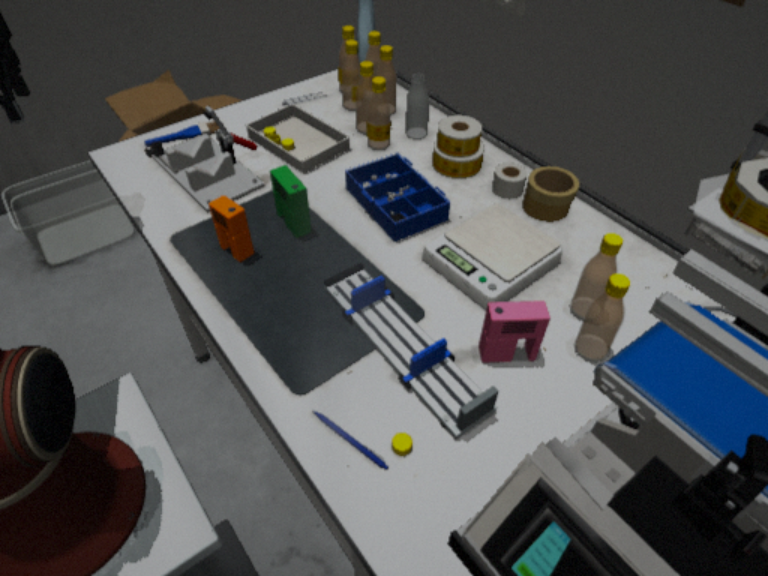

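View pics/top0.png

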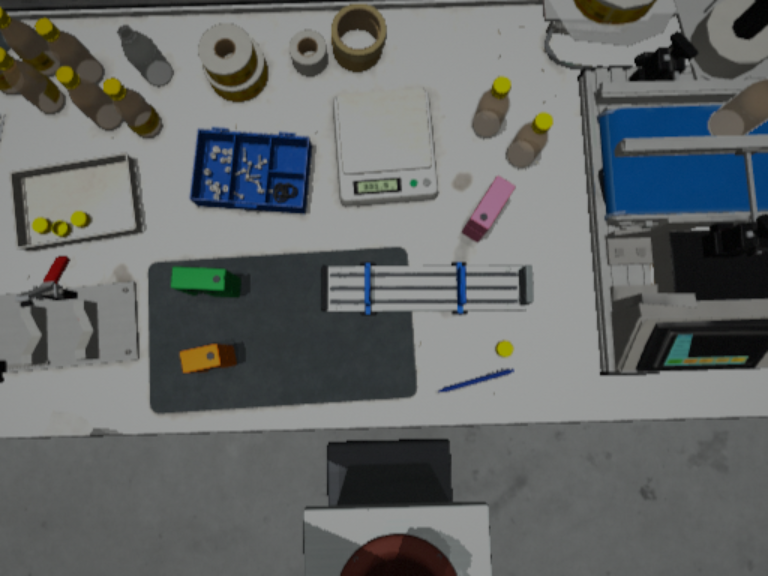

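Candidates for the block (1.5x top view): green at (199,279), short orange at (206,358), pink at (489,208). I choose the green one and check it in a close crop, then measure.

Run:
```python
from h import *
z=np.load('top0.npz');im,P=z['im'],z['P'];zs=np.load('scene0.npz')
save('crop.png',np.hstack([cv2.resize(im[165:260,95:200],None,fx=3.5,fy=3.5)[:330],cv2.resize(zs['im'][105:200,130:235],None,fx=3.5,fy=3.5)[:330]]),1)
def st(m,P,lo,hi,name):
    mm=m&(P[...,2]>lo)&(P[...,2]<hi); q=P[mm]
    r=cv2.minAreaRect(q[:,:2].astype(np.float32)); print(name,len(q),np.round(np.median(q[:,2]),1),r)
    return q
for n in('top0','scene0'):
    z=np.load(n+'.npz');im,P=z['im'].astype(int),z['P']
    R,G,B=im[...,0],im[...,1],im[...,2]
    work=(P[...,0]>250)&(P[...,0]<750)&(P[...,1]<620)&(P[...,1]>-250)
    g=(G>1.6*R)&(G>1.6*B)&work
    st(g,P,105,125,n+' green top'); st(g,P,5,125,n+' green all')
    b=(B>1.6*R)&(B>1.3*G)&(B>60)&work
    num,l,s,c=cv2.connectedComponentsWithStats(b.astype(np.uint8))
    for i in range(1,num):
        if s[i,4]>15:
            q=P[l==i]; print(n,'blue',s[i],np.round(np.median(q,0),1),np.round(q.min(0)),np.round(q.max(0)))
            t=q[q[:,2]>60]
            if len(t)>5: print('   top',len(t),cv2.minAreaRect(t[:,:2].astype(np.float32)),np.median(t[:,2]))
```

```text
top0 green top 506 111.8 ((540.5445556640625, 311.46868896484375), (89.61502075195312, 35.47551727294922), 86.08043670654297)
top0 green all 752 110.6 ((604.4151000976562, 146.28781127929688), (64.4104232788086, 444.2804260253906), 21.701614379882812)
top0 blue [ 127  108   78   31 1046] [717.  244.4   1.9] [395.  24.  -6.] [ 750.  346. 1049.]
top0 blue [243 175   4  35 135] [523.1  39.5  62.5] [395.  24.   7.] [ 572.   45. 1049.]
   top 92 ((477.308349609375, 35.8408203125), (165.47821044921875, 13.036921501159668), 3.5346343517303467) 64.21920927193005
top0 blue [304 175   7  34 159] [ 521.  -121.6   60.5] [ 479. -129.   15.] [ 568. -118.   70.]
   top 86 ((523.9908447265625, -123.10240936279297), (8.33195972442627, 60.82999038696289), 87.33505249023438) 64.86553225742591
top0 blue [293 246  49  15 133] [ 361.2 -146.1    6.6] [ 345. -210.    0.] [ 395.   24. 1049.]
scene0 green top 258 114.7 ((538.401611328125, 306.0700988769531), (87.06668853759766, 33.79047393798828), 86.78223419189453)
scene0 green all 651 88.0 ((579.1219482421875, 237.09115600585938), (98.42367553710938, 638.33
[... 154 characters left out ...]
 [524.9  32.5  46.8] [483.  28.   5.] [594.  76.  72.]
   top 100 ((527.5159301757812, 34.63579177856445), (9.829805374145508, 63.365081787109375), 89.87566375732422) 66.89865100063929
scene0 blue [273 225  25  22 137] [ 519.  -128.2   65.2] [ 492. -131.    2.] [ 585. -105.   72.]
   top 115 ((523.7131958007812, -127.75250244140625), (7.351034164428711, 62.70759582519531), 86.61005401611328) 66.06932926362903
scene0 blue [296 233   5   6  21] [ 563.6 -129.8   22.6] [ 553. -132.   19.] [ 569. -121.   41.]
scene0 blue [268 248   8   7  34] [ 487.6 -127.    22.5] [ 478. -131.   18.] [ 494. -120.   34.]
scene0 blue [210 275  49  38 187] [ 362.8 -161.4    9.5] [ 344. -216.    2.] [379. -85.  13.]
```

View pics/crop.png

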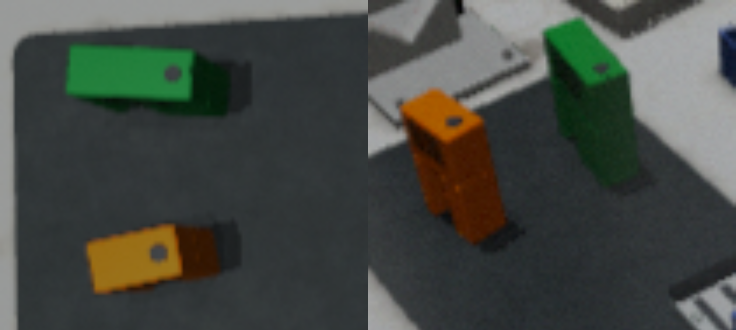

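The crop shows the green block with its wide leg (dot) towards robot's right, at pixels (540,75) left crop; orange is clearly shorter. Now the rail's axis, using the top view.

Run:
```python
from h import *
for n in('top0','scene0'):
    z=np.load(n+'.npz');im,P=z['im'].astype(int),z['P']
    R,G,B=im[...,0],im[...,1],im[...,2]
    box=(P[...,0]>460)&(P[...,0]<590)&(P[...,1]<150)&(P[...,1]>-280)
    m=box&(P[...,2]>13)&(P[...,2]<24)&(np.abs(R-B)<40)
    q=P[m]; r=cv2.minAreaRect(q[:,:2].astype(np.float32)); print(n,'deck',len(q),np.median(q[:,2]),r)
    # robust edges: for y bins x min/max
    ys=[];a=[];b=[]
    for y in range(-220,110,10):
        s=q[(abs(q[:,1]-y)<5)]
        if len(s)>8: ys.append(y);a.append(np.percentile(s[:,0],3));b.append(np.percentile(s[:,0],97))
    print(np.polyfit(ys,a,1),np.polyfit(ys,b,1), np.polyfit(ys,(np.array(a)+b)/2,1))
    m=box&(P[...,2]>55)&(P[...,2]<85)
    for lo,hi in((-280,-200),(-170,-80),(0,80)):
        s=P[m&(P[...,1]>lo)&(P[...,1]<hi)]; print(lo,len(s),np.median(s,0).round(1),cv2.minAreaRect(s[:,:2].astype(np.float32)), np.percentile(s[:,1],[5,95]).round(1))
```

```text
top0 deck 3525 16.600014390698806 ((526.8551635742188, -59.191070556640625), (359.4300231933594, 91.66072082519531), 88.24066162109375)
[2.52456387e-02 4.89633226e+02] [2.81979391e-02 5.65905514e+02] [2.67217889e-02 5.27769370e+02]
-280 155 [ 519.9 -231.4   67.4] ((521.865966796875, -233.20828247070312), (13.448286056518555, 63.74613952636719), 87.44091796875) [-238.5 -227.2]
-170 101 [ 524.1 -122.6   64.2] ((524.5733642578125, -122.6570816040039), (9.727310180664062, 61.95209884643555), 87.3346176147461) [-127.8 -118.6]
0 99 [528.7  38.6  63.9] ((528.8930053710938, 39.11101150512695), (7.780520915985107, 61.81809997558594), 88.3927230834961) [34.8 43.4]
scene0 deck 3128 19.780854068670187 ((524.9664916992188, -62.74114990234375), (358.78338623046875, 93.04676818847656), 88.24940490722656)
[2.08236679e-02 4.86317859e+02] [4.66440566e-03 5.53068082e+02] [1.27440368e-02 5.19692970e+02]
-280 233 [ 518.3 -238.7   70.3] ((521.0182495117188, -236.06028747558594), (13.068674087524414, 64.45889282226562), 88.462890625) [-242.2 -231. ]
-170 153 [ 520.8 -128.3   65.4] ((523.794921875, -126.32780456542969), (10.472299575805664, 62.981170654296875), 85.95008087158203) [-130.7 -123.6]
0 139 [526.2  33.3  65.6] ((527.4400024414062, 35.191436767578125), (10.524873733520508, 63.47123336791992), 87.81645202636719) [30.7 39.1]
```

```bash
cat >> h.py <<'E'
def shift(target,yang=None):
    """target TCP world; yang: desired angle of tool y in deg (mod 180)"""
    s=robot.get_state();R=np.array(s['orientation']);p=np.array(s['ee_pos'])
    l=R.T@(np.array(target)-p)
    out=''
    a=np.degrees(np.arctan2(R[1,1],R[0,1]))
    if yang is not None:
        out=((-(yang-a))+90)%180-90
    print('t',round(s['time'],2),'pos',p.round(1),'yang',round(a,2),'tilt',R[:,2].round(3),'F',np.round(s['contact_force'],2),'w',round(s['gripper_width'],1),'| LINEAR',l.round(1),'SPIN',out, 'q',np.round(s['q'],2))
E
python3 -c "
from h import *
shift([540,309,210],-3.7)"
```

```text
t 0.1 pos [196.2 592.7 210.2] yang 71.68 tilt [-0.001 -0.002 -1.   ] F [0.37 0.12 0.53] w 85.7 | LINEAR [-4.155e+02 -1.613e+02  4.000e-01] SPIN 75.37611434993079 q [ 1.13  0.05  1.61  0.    1.48 -0.12]
```

>>> {"name": "arm_command", "arguments": {"plan": [{"linear":[-41,-16,0],"spin":7},{"linear":[-80,-31,0],"spin":14},{"linear":[-118,-46,0],"spin":21},{"linear":[-156,-61,0],"spin":28},{"linear":[-194,-75,0],"spin":35},{"linear":[-232,-90,0],"spin":42},{"linear":[-270,-105,0],"spin":49},{"linear":[-308,-120,0],"spin":56},{"linear":[-346,-134,0],"spin":63},{"linear":[-384,-149,0],"spin":70}], "grip": 1}}

```text
time: 0.93
ee_pos: [514.9, 329.0, 209.9]
orientation: [[-0.023, 1.0, -0.001], [1.0, 0.023, -0.002], [-0.002, -0.001, -1.0]]
contact_force: [0.8, 0.3, -0.2]
gripper_width: 85.3
```

```bash
python3 -c "
from h import *
shift([540,309,180],-3.7)"
```

```text
t 0.93 pos [514.9 329.  209.9] yang 1.33 tilt [-0.001 -0.002 -1.   ] F [ 0.78  0.34 -0.16] w 85.3 | LINEAR [-20.5  24.6  29.9] SPIN 5.026888396584894 q [ 0.45  0.02  1.65 -0.    1.47  0.42]
```

>>> {"name": "arm_command", "arguments": {"plan": [{"linear":[-20,24,5],"spin":5},{"linear":[-20,24,5],"spin":5},{"linear":[-20,24,5],"spin":5}]}}

```text
time: 1.18
ee_pos: [539.8, 308.0, 203.6]
orientation: [[0.066, 0.998, -0.004], [0.998, -0.066, -0.002], [-0.003, -0.004, -1.0]]
contact_force: [-1.1, 0.6, 0.1]
gripper_width: 85.3
```

Run:
```python
from h import *
shift([540,309,180],-3.7)
for n in('wrist',):
    im,d,p=cam(n);P=cloud(d,p);save(n+'1.png',im,1.4)
    I=im.astype(int);g=(I[...,1]>1.6*I[...,0])&(I[...,1]>1.6*I[...,2])&(P[...,2]>100)&(P[...,2]<125)
    q=P[g];print(len(q),np.median(q,0),cv2.minAreaRect(q[:,:2].astype(np.float32)))
```

```text
t 1.18 pos [539.8 308.  203.6] yang -3.81 tilt [-0.004 -0.002 -1.   ] F [-1.12  0.58  0.07] w 85.3 | LINEAR [ 1.1  0.2 23.6] SPIN -0.10917833697858725 q [ 0.4   0.05  1.63 -0.    1.47  0.47]
4567 [541.44526487 315.09122651 112.38258054] ((541.0028076171875, 309.6297607421875), (86.88188934326172, 35.68014144897461), 85.3773422241211)
```

View pics/wrist1.png

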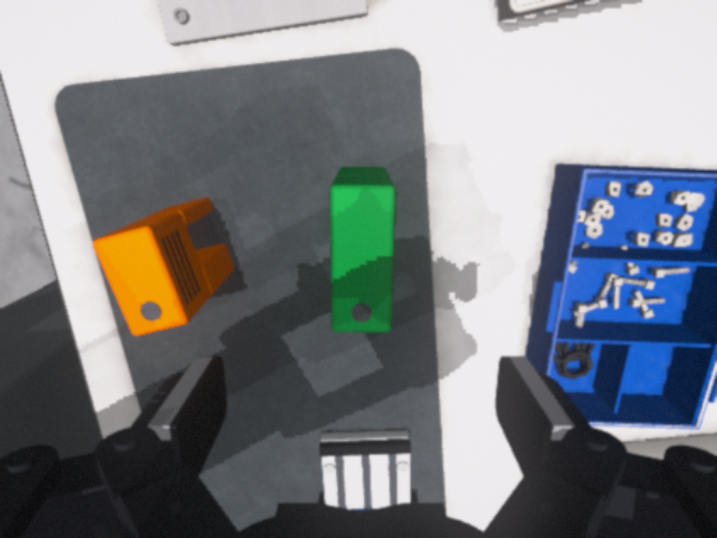

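Wrist view: green block top spans (332–392,183–332), centred between the fingers, dot end (wide leg) toward the rail. Descending to grip.

>>> {"name": "arm_command", "arguments": {"plan": [{"linear":[1.5,1.2,38],"spin":0.4},{"linear":[1.5,1.2,76],"spin":0.4},{"linear":[1.5,1.2,110],"spin":0.4},{"linear":[1.5,1.2,134],"spin":0.4},{"linear":[1.5,1.2,134],"spin":0.4},{"linear":[1.5,1.2,134],"spin":0.4}]}}

```text
time: 1.73
ee_pos: [537.8, 310.9, 68.6]
orientation: [[0.069, 0.998, -0.007], [0.998, -0.069, -0.003], [-0.004, -0.006, -1.0]]
contact_force: [0.7, 0.4, 0.2]
gripper_width: 85.5
```

>>> {"name": "arm_command", "arguments": {"plan": [{"linear":[0,0,0],"spin":0},{"linear":[0,0,0],"spin":0},{"linear":[0,0,0],"spin":0},{"linear":[0,0,0],"spin":0},{"linear":[0,0,0],"spin":0},{"linear":[0,0,0],"spin":0},{"linear":[0,0,0],"spin":0},{"linear":[0,0,0],"spin":0}], "grip": 0, "squeeze": 60}}

```text
time: 2.4
ee_pos: [539.4, 311.7, 70.9]
orientation: [[0.069, 0.998, -0.003], [0.998, -0.069, -0.001], [-0.002, -0.003, -1.0]]
contact_force: [1.5, 0.2, 6.2]
gripper_width: 34.9
```

Run:
```python
from h import *
shift([540,309,180],-3.7)
```

```text
t 2.4 pos [539.4 311.7  70.9] yang -3.96 tilt [-0.003 -0.001 -1.   ] F [1.48 0.24 6.17] w 34.9 | LINEAR [  -2.8    0.5 -109.1] SPIN -0.25955567972133053 q [ 0.4   0.17  1.73 -0.    1.24  0.47]
```

>>> {"name": "arm_command", "arguments": {"plan": [{"linear":[0,0,-20],"spin":0},{"linear":[0,0,-55],"spin":0},{"linear":[0,0,-90],"spin":0},{"linear":[0,0,-110],"spin":0},{"linear":[0,0,-110],"spin":0},{"linear":[0,0,-110],"spin":0}]}}

```text
time: 2.9
ee_pos: [540.1, 311.8, 181.7]
orientation: [[0.069, 0.998, -0.001], [0.998, -0.069, -0.001], [-0.001, -0.001, -1.0]]
contact_force: [0.3, -0.4, -2.3]
gripper_width: 34.6
```

```bash
cat >> h.py <<'E'
def look(tag):
    s=robot.get_state();T=np.array(s['ee_pos']);R=np.array(s['orientation'])
    im,d,p=cam('wrist');P=cloud(d,p);save(tag+'.png',im,1.4)
    np.savez(tag+'.npz',im=im,d=d,P=P,T=T,R=R)
    L=(P-T)@R
    I=im.astype(int);g=(I[...,1]>1.5*I[...,0])&(I[...,1]>1.5*I[...,2])
    zt=np.percentile(P[g][:,2],90);q=L[g&(abs(P[...,2]-zt)<6)]
    print('T',T.round(1),'block top z',round(zt,1),'in tool',len(q),np.median(q,0).round(1),'x range',np.percentile(q[:,0],[1,99]).round(1),'y',np.percentile(q[:,1],[1,99]).round(1))
    b=(I[...,2]>1.5*I[...,0])&(I[...,2]>1.25*I[...,1])&(P[...,2]>58)&(P[...,2]<76)&(P[...,0]>470)&(P[...,0]<580)
    for lo,hi in((-220,-60),(-60,90)):
        w=P[b&(P[...,1]>lo)&(P[...,1]<hi)]
        if len(w)>20: print('div',len(w),np.median(w,0).round(1),np.percentile(w[:,1],[3,97]).round(1),cv2.minAreaRect(w[:,:2].astype(np.float32)))
    return im,P
E
python3 - <<'E'
from h import *
look('w2'); shift([525,-141,170],-1.5)
E
```

```text
T [540.1 311.8 181.7] block top z 224.1 in tool 14685 [  8.1   0.7 -41.6] x range [-39.7  41.4] y [-16.5  18. ]
t 2.95 pos [539.  311.4 179.4] yang -3.97 tilt [-0.005 -0.002 -1.   ] F [-0.83 -1.12 -1.74] w 34.6 | LINEAR [-452.2   17.4   10.5] SPIN -2.4659020023919993 q [ 0.4   0.07  1.65 -0.    1.43  0.47]
```

View pics/w2.png

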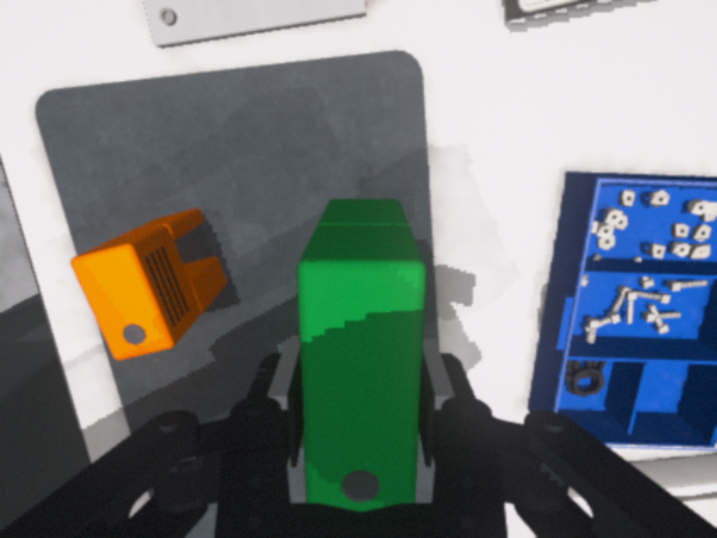

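>>> {"name": "arm_command", "arguments": {"plan": [{"linear":[-20,1,0],"spin":0},{"linear":[-58,2,0],"spin":-0.5},{"linear":[-97,3,0],"spin":-1},{"linear":[-136,5,0],"spin":-1.5},{"linear":[-175,6,0],"spin":-2},{"linear":[-214,7,0],"spin":-2.4},{"linear":[-253,9,0],"spin":-2.4},{"linear":[-292,10,0],"spin":-2.4},{"linear":[-331,11,0],"spin":-2.4},{"linear":[-370,12,0],"spin":-2.4}]}}

```text
time: 3.78
ee_pos: [523.0, -59.9, 176.7]
orientation: [[0.027, 1.0, -0.01], [1.0, -0.027, -0.001], [-0.001, -0.01, -1.0]]
contact_force: [1.2, 1.1, -2.2]
gripper_width: 35.1
```

Run:
```python
from h import *
shift([523,-142,180],-1.5)
```

```text
t 3.78 pos [523.  -59.9 176.7] yang -1.57 tilt [-0.01  -0.001 -1.   ] F [ 1.2   1.07 -2.22] w 35.1 | LINEAR [-82.1   2.2  -3.2] SPIN -0.06700827999054582 q [-0.25 -0.15  1.87 -0.    1.44 -0.23]
```

>>> {"name": "arm_command", "arguments": {"plan": [{"linear":[-38,1,-1],"spin":0},{"linear":[-70,2,-2],"spin":0},{"linear":[-82,2,-3],"spin":0},{"linear":[-82,2,-3],"spin":0},{"linear":[-82,2,-3],"spin":0}]}}

```text
time: 4.2
ee_pos: [521.6, -141.4, 177.4]
orientation: [[0.029, 0.999, -0.014], [1.0, -0.029, 0.002], [0.001, -0.014, -1.0]]
contact_force: [-0.6, 0.9, -2.4]
gripper_width: 35.2
```

Run:
```python
from h import *
look('w3'); shift([523,-142,180],-1.5)
im,d,p=cam('scene'); save('s3.png',im[120:330,170:420],2.5)
```

```text
T [ 521.6 -141.4  177.4] block top z 219.8 in tool 14419 [  8.1   1.  -41.7] x range [-39.8  41.4] y [-16.1  17.8]
div 91 [ 552.8 -123.2   63.2] [-129.3 -120.2] ((525.2574462890625, -122.22418212890625), (8.588236808776855, 62.679744720458984), 83.64717864990234)
t 4.25 pos [ 521.8 -140.7  177.8] yang -1.55 tilt [-0.014  0.001 -1.   ] F [-0.07  0.83 -1.5 ] w 34.9 | LINEAR [-1.2  1.2 -2.2] SPIN -0.05223528366313701 q [-0.4  -0.12  1.84 -0.    1.44 -0.37]
```

View pics/w3.png

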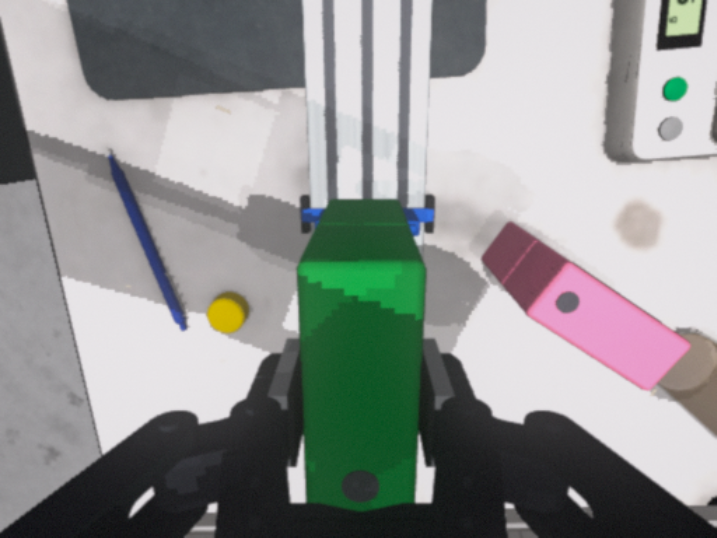

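View pics/s3.png

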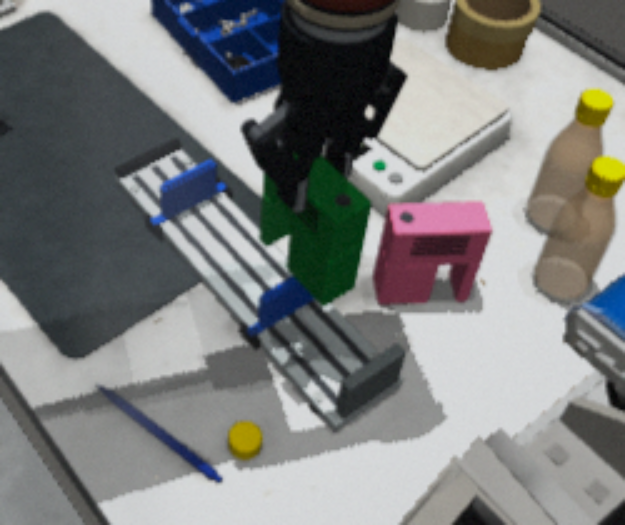

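Wrist view: divider 1 ends visible at (312,215) and (422,215), y≈-123; the slot centre is at ≈-123.5. Lowering in two stages.

>>> {"name": "arm_command", "arguments": {"plan": [{"linear":[0,2,15],"spin":0},{"linear":[0,2,32],"spin":0},{"linear":[0,2,46],"spin":0},{"linear":[0,2,50],"spin":0},{"linear":[0,2,50],"spin":0}]}}

```text
time: 4.72
ee_pos: [522.3, -138.6, 126.3]
orientation: [[0.024, 1.0, -0.016], [1.0, -0.024, 0.003], [0.002, -0.016, -1.0]]
contact_force: [0.0, 0.7, -2.3]
gripper_width: 34.7
```

Run:
```python
from h import *
look('w4'); shift([523.5,-142,89],-1.5)
im,d,p=cam('scene'); save('s4.png',im[180:310,250:380],4)
```

```text
T [ 522.3 -138.6  126.3] block top z 168.7 in tool 14483 [  8.1   1.1 -41.7] x range [-39.8  41.3] y [-16.1  17.9]
div 84 [ 554.2 -123.6   63.1] [-129.8 -120.9] ((525.9108276367188, -121.22610473632812), (8.861978530883789, 63.28644943237305), 81.22544860839844)
t 4.77 pos [ 523.2 -139.2  127.7] yang -1.41 tilt [-0.014  0.002 -1.   ] F [ 0.36  0.64 -1.12] w 34.9 | LINEAR [-2.8  0.9 38.7] SPIN 0.09409669283657252 q [-0.4  -0.07  1.88 -0.    1.35 -0.37]
```

View pics/s4.png

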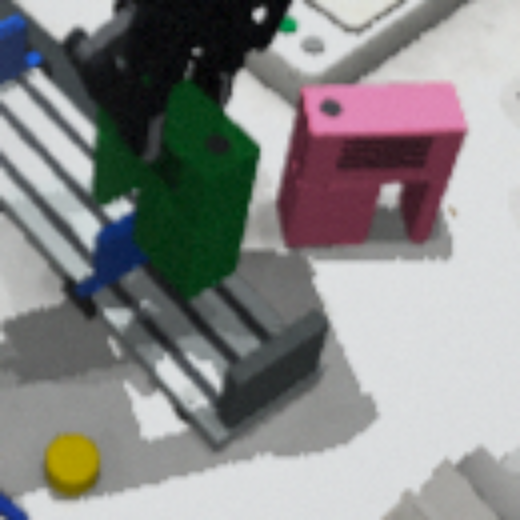

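>>> {"name": "arm_command", "arguments": {"plan": [{"linear":[-1,1,12],"spin":0},{"linear":[-2,1,24],"spin":0},{"linear":[-3,1,34],"spin":0},{"linear":[-3,1,38],"spin":0},{"linear":[-3,1,38],"spin":0},{"linear":[-3,1,38],"spin":0}]}}

```text
time: 5.32
ee_pos: [523.9, -142.7, 90.1]
orientation: [[0.025, 1.0, -0.013], [1.0, -0.025, 0.001], [0.001, -0.013, -1.0]]
contact_force: [1.1, 0.7, -0.7]
gripper_width: 34.8
```

Run:
```python
from h import *
look('w5'); shift([523.5,-142,89],-1.5);shift([523.5,-142,89],-1.5)
im,d,p=cam('scene'); save('s5.png',im[180:310,250:380],4)
shift([523.5,-142,89],-1.5)
```

```text
T [ 523.9 -142.7   90.1] block top z 132.5 in tool 14586 [  7.9   1.1 -41.7] x range [-39.8  41.3] y [-16.2  18. ]
div 243 [ 551.4 -123.5   63.2] [-129.  -119.9] ((525.142333984375, -124.98387908935547), (9.449932098388672, 63.70539855957031), 88.78619384765625)
t 5.37 pos [ 524.4 -142.8   90.8] yang -1.44 tilt [-0.012  0.001 -1.   ] F [ 0.04 -1.35 -1.84] w 35.0 | LINEAR [ 0.8 -0.9  1.8] SPIN 0.06402935040100033 q [-0.4  -0.03  1.9  -0.    1.28 -0.37]
t 5.37 pos [ 524.4 -142.8   90.8] yang -1.44 tilt [-0.012  0.001 -1.   ] F [ 0.04 -1.35 -1.84] w 35.0 | LINEAR [ 0.8 -0.9  1.8] SPIN 0.06402935040100033 q [-0.4  -0.03  1.9  -0.    1.28 -0.37]
t 5.42 pos [ 524.7 -142.9   91.2] yang -1.43 tilt [-0.012  0.    -1.   ] F [ 0.37  0.14 -2.13] w 34.7 | LINEAR [ 0.9 -1.2  2.2] SPIN 0.06891796665783545 q [-0.4  -0.03  1.9  -0.    1.28 -0.37]
```

View pics/s5.png

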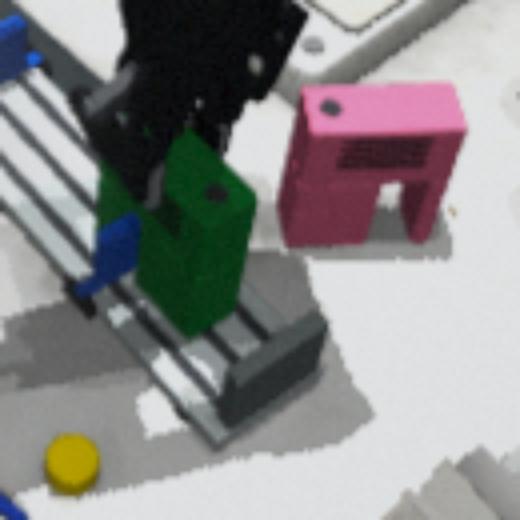

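View pics/w5.png

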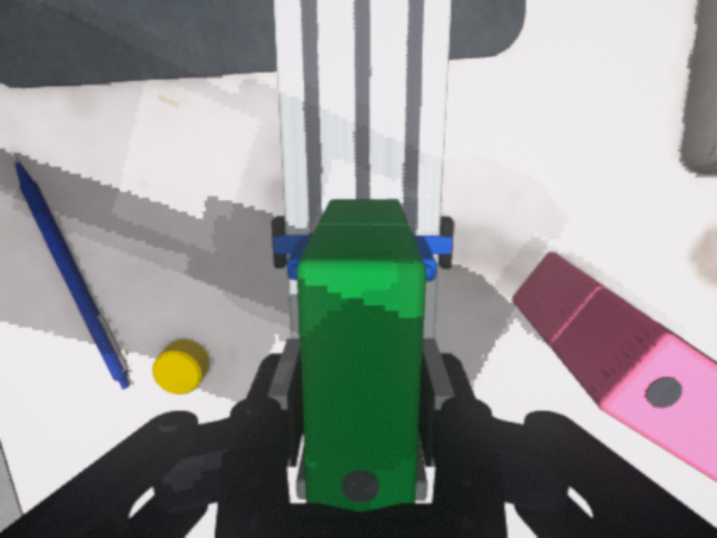

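Divider 1's fin is in the slot (ends visible at (288,268),(436,268) in the wrist view). Sliding toward the plate.

>>> {"name": "arm_command", "arguments": {"plan": [{"linear":[-5,0,1],"spin":0},{"linear":[-10,0,1],"spin":0},{"linear":[-15,0,1],"spin":0},{"linear":[-20,0,1],"spin":0},{"linear":[-25,0,1],"spin":0},{"linear":[-29,0,1],"spin":0},{"linear":[-32,0,1],"spin":0},{"linear":[-33,0,1],"spin":0},{"linear":[-33,0,1],"spin":0}]}}

```text
time: 6.17
ee_pos: [523.7, -176.4, 90.1]
orientation: [[0.025, 1.0, -0.012], [1.0, -0.025, 0.0], [-0.0, -0.012, -1.0]]
contact_force: [-0.2, 0.7, -2.2]
gripper_width: 35.1
```

Run:
```python
from h import *
look('w6'); shift([522.5,-185,89],-1.5)
im,d,p=cam('scene'); save('s6.png',im[180:310,250:380],4)
shift([522.5,-185,89],-1.5)
im,d,p=cam('top'); save('t6.png',im[140:230,270:370],6)
```

```text
T [ 523.7 -176.4   90.1] block top z 132.5 in tool 14500 [  8.1   1.1 -41.7] x range [-39.8  41.4] y [-16.2  17.9]
div 416 [ 501.1 -149.6   63.5] [-156.  -146.3] ((524.2905883789062, -151.61178588867188), (9.90343189239502, 63.77405548095703), 88.63300323486328)
t 6.22 pos [ 523.6 -176.2   90.1] yang -1.44 tilt [-0.012 -0.    -1.   ] F [ 0.02 -0.27 -2.27] w 34.8 | LINEAR [-8.8 -0.8  1.1] SPIN 0.06331681709183101 q [-0.46 -0.    1.88 -0.01  1.28 -0.43]
t 6.27 pos [ 523.5 -176.1   90. ] yang -1.43 tilt [-0.012 -0.    -1.   ] F [-0.12 -0.13 -2.09] w 34.9 | LINEAR [-8.9 -0.8  1. ] SPIN 0.06951888640782045 q [-0.46 -0.    1.88 -0.01  1.28 -0.43]
```

View pics/s6.png

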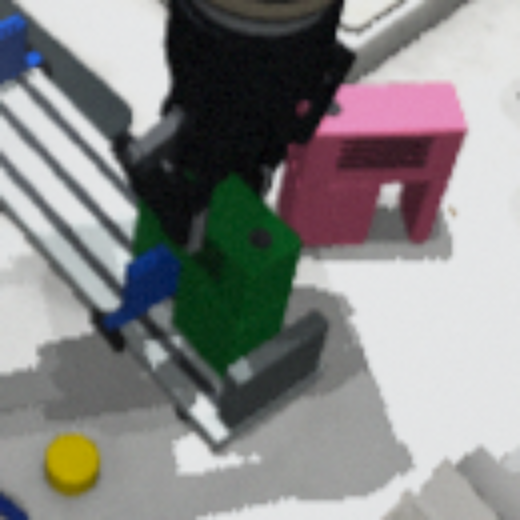

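View pics/t6.png

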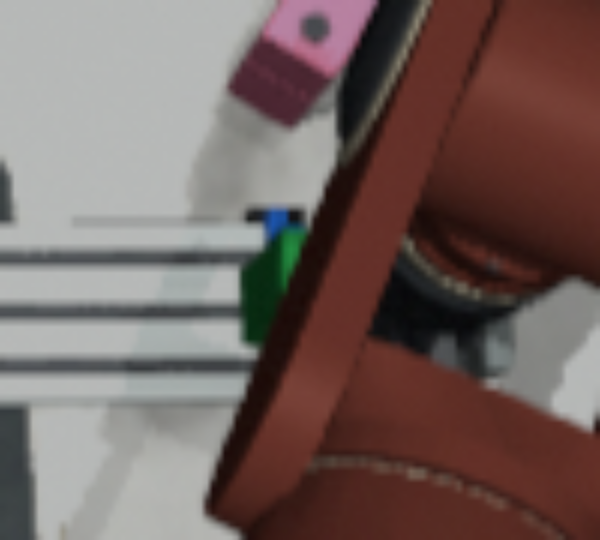

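>>> {"name": "arm_command", "arguments": {"plan": [{"linear":[-1,0,0],"spin":0},{"linear":[-2,0,0],"spin":0},{"linear":[-3,0,0],"spin":0},{"linear":[-4,0,0],"spin":0},{"linear":[-4,0,0],"spin":0}]}}

```text
time: 6.73
ee_pos: [523.3, -180.0, 89.9]
orientation: [[0.025, 1.0, -0.013], [1.0, -0.025, 0.0], [-0.0, -0.013, -1.0]]
contact_force: [-0.5, 1.1, -2.3]
gripper_width: 35.1
```

>>> {"name": "arm_command", "arguments": {"plan": [{"linear":[-0.5,0,0],"spin":0},{"linear":[-1,0,0],"spin":0},{"linear":[-1.5,0,0],"spin":0},{"linear":[-1.5,0,0],"spin":0}]}}

```text
time: 7.07
ee_pos: [523.3, -181.6, 89.9]
orientation: [[0.025, 1.0, -0.013], [1.0, -0.025, 0.0], [-0.0, -0.013, -1.0]]
contact_force: [0.2, 1.5, -2.2]
gripper_width: 34.6
```

>>> {"name": "arm_command", "arguments": {"plan": [{"linear":[-0.5,0,0],"spin":0},{"linear":[-1,0,0],"spin":0},{"linear":[-1.5,0,0],"spin":0},{"linear":[-1.5,0,0],"spin":0}]}}

```text
time: 7.4
ee_pos: [523.2, -183.3, 89.9]
orientation: [[0.025, 1.0, -0.013], [1.0, -0.025, 0.0], [-0.0, -0.013, -1.0]]
contact_force: [0.5, 1.7, -2.8]
gripper_width: 35.0
```

>>> {"name": "arm_command", "arguments": {"plan": [{"linear":[-0.5,0,0],"spin":0},{"linear":[-1,0,0],"spin":0},{"linear":[-1,0,0],"spin":0}]}}

```text
time: 7.65
ee_pos: [523.2, -183.6, 89.9]
orientation: [[0.025, 1.0, -0.013], [1.0, -0.025, 0.002], [0.001, -0.013, -1.0]]
contact_force: [-0.4, 4.1, -0.7]
gripper_width: 34.5
```

>>> {"name": "arm_command", "arguments": {"plan": [{"linear":[-0.5,0,0],"spin":0},{"linear":[-1,0,0],"spin":0},{"linear":[-1,0,0],"spin":0}]}}

```text
time: 7.9
ee_pos: [523.2, -183.8, 90.0]
orientation: [[0.025, 1.0, -0.013], [1.0, -0.025, 0.003], [0.003, -0.013, -1.0]]
contact_force: [-0.6, 6.2, 0.9]
gripper_width: 34.9
```

Run:
```python
from h import *
shift([522.5,-185,89],-1.5)
im,d,p=cam('scene'); save('s7.png',im[210:310,270:370],5)
```

```text
t 7.9 pos [ 523.2 -183.8   90. ] yang -1.42 tilt [-0.013  0.003 -1.   ] F [-0.55  6.19  0.85] w 34.9 | LINEAR [-1.2 -0.7  1. ] SPIN 0.0789116157927765 q [-0.47  0.    1.87 -0.    1.28 -0.44]
```

View pics/s7.png

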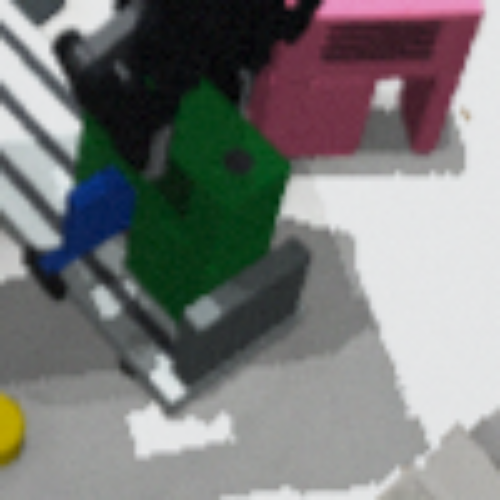

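Block meets the plate (force rose to 6 N, motion stalled at TCP y ≈ -183.5). Backing off within the slot, then lifting.

>>> {"name": "arm_command", "arguments": {"plan": [{"linear":[3,0,0],"spin":0},{"linear":[6,0,0],"spin":0},{"linear":[8,0,0],"spin":0},{"linear":[8,0,-2],"spin":0},{"linear":[8,0,-15],"spin":0},{"linear":[8,0,-40],"spin":0},{"linear":[8,0,-65],"spin":0},{"linear":[8,0,-80],"spin":0},{"linear":[8,0,-80],"spin":0},{"linear":[8,0,-80],"spin":0}]}}

```text
time: 8.78
ee_pos: [525.3, -176.7, 171.9]
orientation: [[0.025, 1.0, -0.01], [1.0, -0.025, 0.002], [0.001, -0.01, -1.0]]
contact_force: [0.6, -0.2, -2.6]
gripper_width: 35.0
```

Run:
```python
from h import *
shift([527,20,170],-1.5)
look('w8')
im,d,p=cam('scene'); save('s8.png',im[120:330,170:420],2.5)
```

```text
t 8.78 pos [ 525.3 -176.7  171.9] yang -1.43 tilt [-0.01   0.002 -1.   ] F [ 0.62 -0.2  -2.57] w 35.0 | LINEAR [196.7  -3.2   2.2] SPIN 0.06982073667292354 q [-0.46 -0.08  1.81 -0.    1.42 -0.43]
T [ 525.3 -176.7  171.9] block top z 214.3 in tool 14438 [  8.1   0.7 -41.7] x range [-39.8  41.4] y [-16.1  17.8]
div 111 [ 496.7 -156.2   63.5] [-161.2 -153.3] ((524.0346069335938, -157.31082153320312), (63.44223403930664, 9.34093952178955), 0.9972451329231262)
```

View pics/s8.png

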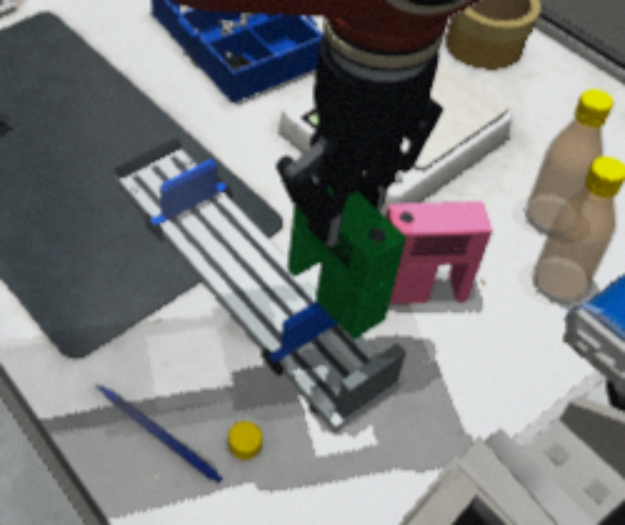

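>>> {"name": "arm_command", "arguments": {"plan": [{"linear":[20,0,0],"spin":0},{"linear":[55,-1,0],"spin":0},{"linear":[92,-1,0],"spin":0},{"linear":[129,-2,0],"spin":0},{"linear":[165,-3,0],"spin":0},{"linear":[188,-3,0],"spin":0},{"linear":[197,-3,0],"spin":0},{"linear":[197,-3,0],"spin":0},{"linear":[197,-3,0],"spin":0}]}}

```text
time: 9.63
ee_pos: [525.0, 20.8, 168.5]
orientation: [[0.024, 1.0, -0.017], [1.0, -0.024, 0.003], [0.003, -0.017, -1.0]]
contact_force: [0.3, -0.8, -1.9]
gripper_width: 35.0
```

Run:
```python
from h import *
look('w9')
im,d,p=cam('scene'); save('s9.png',im[80:290,150:400],2.5)
shift([526,20,170],-1.5)
```

```text
T [525.   20.8 168.5] block top z 210.8 in tool 14546 [  8.2   1.1 -41.6] x range [-39.9  41.3] y [-16.2  17.9]
div 93 [556.4  38.3  63.5] [33.1 41.1] ((529.1171264648438, 40.422828674316406), (8.483691215515137, 62.392913818359375), 82.48812866210938)
t 9.73 pos [525.4  19.9 169. ] yang -1.51 tilt [-0.016  0.004 -1.   ] F [-1.19  0.3  -1.25] w 34.8 | LINEAR [ 0.1  0.6 -1. ] SPIN -0.006001911462206522 q [-0.1  -0.15  1.88  0.    1.43 -0.08]
```

View pics/s9.png

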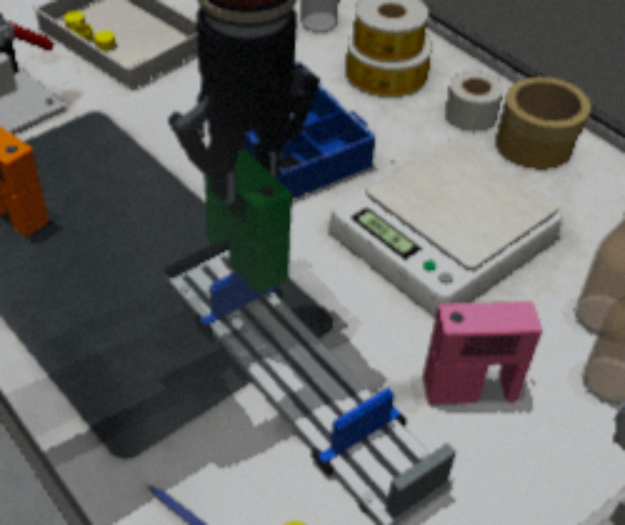

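View pics/w9.png

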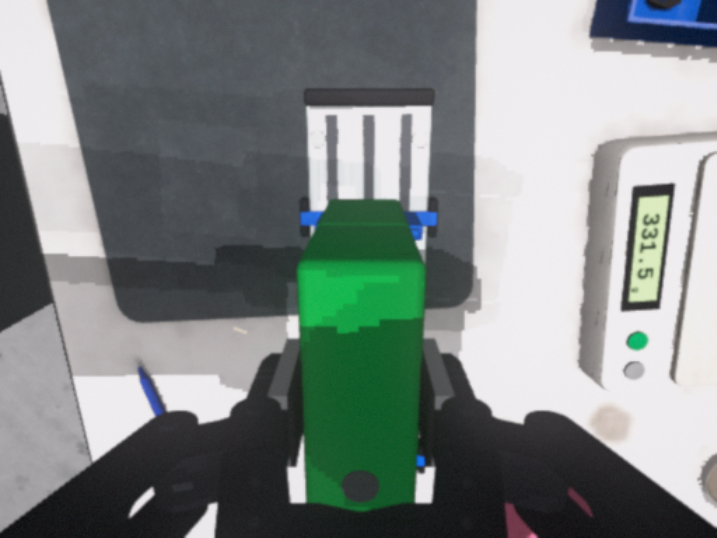

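>>> {"name": "arm_command", "arguments": {"plan": [{"linear":[0.5,2,15],"spin":0},{"linear":[0.5,2,30],"spin":0},{"linear":[0.5,2,40],"spin":0},{"linear":[0.5,2,43],"spin":0},{"linear":[0.5,2,43],"spin":0}]}}

```text
time: 10.15
ee_pos: [525.9, 19.8, 124.6]
orientation: [[0.028, 0.999, -0.018], [1.0, -0.028, 0.004], [0.003, -0.018, -1.0]]
contact_force: [-0.6, 0.2, -1.3]
gripper_width: 34.8
```

Run:
```python
from h import *
look('w10')
im,d,p=cam('scene'); save('s10.png',im[130:230,190:300],5)
shift([526,20,90],-1.5)
```

```text
T [525.9  19.8 124.6] block top z 167.0 in tool 14591 [  8.2   0.7 -41.7] x range [-39.8  41.4] y [-16.4  17.9]
div 151 [556.4  38.8  63.2] [32.4 42.1] ((528.7913818359375, 37.751163482666016), (9.296977996826172, 63.56353759765625), 87.27674865722656)
t 10.25 pos [527.1  20.  126.5] yang -1.55 tilt [-0.015  0.003 -1.   ] F [ 0.5   0.18 -0.62] w 35.1 | LINEAR [-0.2 -0.6 36.5] SPIN -0.04737972503605192 q [-0.1  -0.1   1.91  0.    1.35 -0.08]
```

View pics/s10.png

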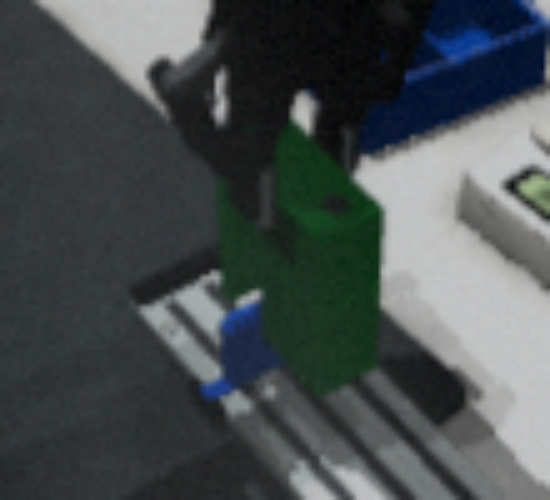

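>>> {"name": "arm_command", "arguments": {"plan": [{"linear":[0,0,10],"spin":0},{"linear":[0,0,22],"spin":0},{"linear":[0,0,32],"spin":0},{"linear":[0,0,36],"spin":0},{"linear":[0,0,36],"spin":0}]}}

```text
time: 10.67
ee_pos: [524.9, 20.4, 88.1]
orientation: [[0.027, 0.999, -0.019], [1.0, -0.027, 0.004], [0.003, -0.019, -1.0]]
contact_force: [-0.1, 0.0, -2.5]
gripper_width: 34.6
```

Run:
```python
from h import *
look('w11')
im,d,p=cam('scene'); save('s11.png',im[130:230,190:300],5)
shift([523.7,-96,90],-1.5)
```

```text
T [524.9  20.4  88.1] block top z 130.5 in tool 14591 [  8.    0.7 -41.7] x range [-39.8  41.3] y [-16.4  17.9]
div 248 [555.6  38.2  63.3] [32.2 41.6] ((528.5741577148438, 37.28656005859375), (9.373950004577637, 63.635833740234375), 88.22648620605469)
t 10.77 pos [526.4  20.2  90.1] yang -1.54 tilt [-0.016  0.003 -1.   ] F [ 1.23  1.26 -1.79] w 35.0 | LINEAR [-116.3    0.5   -0.3] SPIN -0.04272719472011488 q [-0.1  -0.06  1.94  0.    1.28 -0.08]
```

View pics/s11.png

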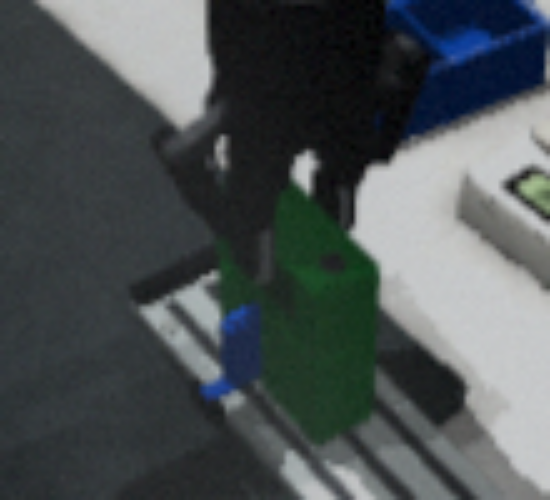

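>>> {"name": "arm_command", "arguments": {"plan": [{"linear":[-6,0,0],"spin":0},{"linear":[-14,0,0],"spin":0},{"linear":[-22,0,0],"spin":0},{"linear":[-30,0,0],"spin":0},{"linear":[-38,0,0],"spin":0},{"linear":[-46,0,0],"spin":0},{"linear":[-54,0,0],"spin":0},{"linear":[-62,0,0],"spin":0},{"linear":[-68,0,0],"spin":0},{"linear":[-70,0,0],"spin":0}]}}

```text
time: 11.6
ee_pos: [524.4, -50.9, 89.9]
orientation: [[0.028, 0.999, -0.016], [1.0, -0.028, 0.003], [0.003, -0.016, -1.0]]
contact_force: [0.1, 1.4, -1.2]
gripper_width: 34.6
```

Run:
```python
from h import *
shift([524.5,-97.5,90],-1.5)
```

```text
t 11.6 pos [524.4 -50.9  89.9] yang -1.6 tilt [-0.016  0.003 -1.   ] F [ 0.05  1.36 -1.21] w 34.6 | LINEAR [-46.6   1.4  -0.3] SPIN -0.09967658076494956 q [-0.24 -0.06  1.94 -0.    1.28 -0.21]
```

>>> {"name": "arm_command", "arguments": {"plan": [{"linear":[-7,0,0],"spin":0},{"linear":[-14,0,0],"spin":0},{"linear":[-21,0,0],"spin":0},{"linear":[-28,0,0],"spin":0},{"linear":[-35,0,0],"spin":0},{"linear":[-41,0,0],"spin":0},{"linear":[-45,0,0],"spin":0},{"linear":[-46,0,0],"spin":0},{"linear":[-46,0,0],"spin":0},{"linear":[-46,0,0],"spin":0}]}}

```text
time: 12.43
ee_pos: [522.8, -97.0, 89.5]
orientation: [[0.028, 0.999, -0.017], [1.0, -0.028, 0.003], [0.002, -0.017, -1.0]]
contact_force: [-0.8, 1.2, -2.4]
gripper_width: 35.1
```

Run:
```python
from h import *
shift([524.5,-107.4,90],-1.5)
look('w12')
im,d,p=cam('scene'); save('s12.png',im[180:310,220:350],5)
shift([524.5,-107.4,90],-1.5)
```

```text
t 12.43 pos [522.8 -97.   89.5] yang -1.59 tilt [-0.017  0.003 -1.   ] F [-0.8   1.19 -2.43] w 35.1 | LINEAR [-10.3   2.   -0.6] SPIN -0.09174638875259689 q [-0.32 -0.05  1.93 -0.    1.28 -0.29]
T [522.8 -97.   89.5] block top z 131.9 in tool 14535 [  8.    1.1 -41.7] x range [-39.9  41.3] y [-16.2  18. ]
div 418 [550.5 -71.   63.5] [-77.7 -67.6] ((522.0469360351562, -111.6650390625), (92.83427429199219, 63.27748489379883), 83.88897705078125)
t 12.53 pos [522.8 -96.8  89.5] yang -1.58 tilt [-0.017  0.003 -1.   ] F [-0.18 -0.2  -1.73] w 34.9 | LINEAR [-10.5   2.   -0.6] SPIN -0.0806445388587207 q [-0.32 -0.05  1.93 -0.    1.28 -0.29]
```

View pics/s12.png

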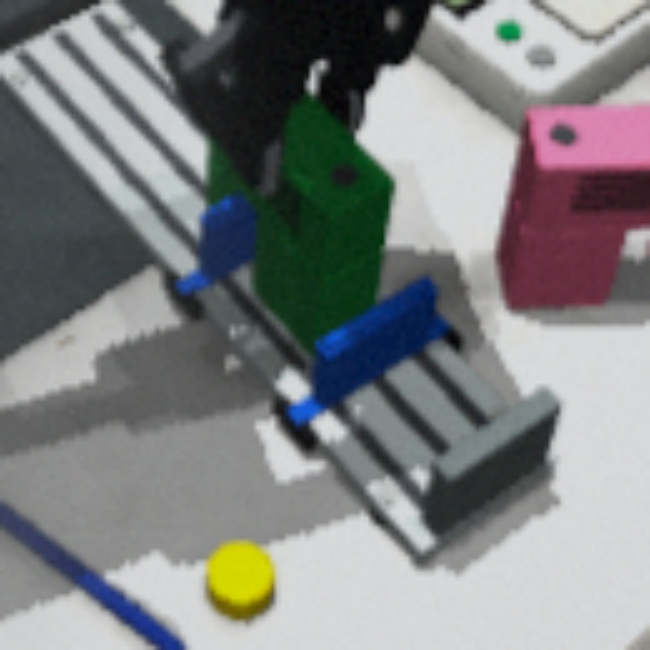

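>>> {"name": "arm_command", "arguments": {"plan": [{"linear":[-2,1,1],"spin":0},{"linear":[-4,1,2],"spin":0},{"linear":[-6,1,2.5],"spin":0},{"linear":[-7,1,2.5],"spin":0},{"linear":[-7,1,2.5],"spin":0},{"linear":[-7,1,2.5],"spin":0}]}}

```text
time: 13.03
ee_pos: [523.6, -104.0, 86.8]
orientation: [[0.028, 0.999, -0.017], [1.0, -0.028, 0.003], [0.002, -0.017, -1.0]]
contact_force: [0.8, 0.5, -2.0]
gripper_width: 34.5
```

Run:
```python
from h import *
shift([524.5,-107.4,86],-1.5)
robot.read_camera('top')
shift([524.5,-107.4,86],-1.5)
```

```text
t 13.03 pos [ 523.6 -104.    86.8] yang -1.59 tilt [-0.017  0.003 -1.   ] F [ 0.8   0.49 -2.03] w 34.5 | LINEAR [-3.4  1.   0.8] SPIN -0.08887509171833585 q [-0.33 -0.04  1.92 -0.    1.28 -0.31]
t 13.08 pos [ 523.6 -104.    86.9] yang -1.58 tilt [-0.017  0.003 -1.   ] F [ 0.45  0.46 -2.09] w 35.0 | LINEAR [-3.4  1.   0.9] SPIN -0.08481173983308565 q [-0.33 -0.04  1.92 -0.    1.28 -0.31]
```

>>> {"name": "arm_command", "arguments": {"plan": [{"linear":[-1,0,0],"spin":0},{"linear":[-2,0,0],"spin":0},{"linear":[-2.5,0,0],"spin":0},{"linear":[-2.5,0,0],"spin":0},{"linear":[-2.5,0,0],"spin":0}]}}

```text
time: 13.5
ee_pos: [523.5, -106.5, 86.9]
orientation: [[0.028, 0.999, -0.017], [1.0, -0.028, 0.003], [0.002, -0.017, -1.0]]
contact_force: [-0.1, 0.6, -1.7]
gripper_width: 34.9
```

Run:
```python
from h import *
shift([524.5,-107.4,86],-1.5)
im,d,p=cam('scene'); save('s13.png',im[210:290,240:340],6)
shift([524.5,-107.4,86],-1.5)
im,d,p=cam('top'); save('t13.png',im[150:230,250:370],6)
shift([524.5,-107.4,86],-1.5)
```

```text
t 13.5 pos [ 523.5 -106.5   86.9] yang -1.59 tilt [-0.017  0.003 -1.   ] F [-0.1   0.63 -1.68] w 34.9 | LINEAR [-0.8  1.1  0.8] SPIN -0.08743009879687236 q [-0.34 -0.04  1.92 -0.    1.28 -0.31]
t 13.55 pos [ 523.5 -106.5   86.9] yang -1.59 tilt [-0.017  0.002 -1.   ] F [ 0.12  0.72 -2.38] w 34.9 | LINEAR [-0.9  1.1  0.9] SPIN -0.08504296974044223 q [-0.34 -0.04  1.92 -0.    1.28 -0.31]
t 13.6 pos [ 523.5 -106.5   86.9] yang -1.58 tilt [-0.017  0.002 -1.   ] F [ 0.13  1.54 -1.05] w 34.9 | LINEAR [-0.9  1.   0.9] SPIN -0.0809278835625662 q [-0.34 -0.04  1.92 -0.    1.28 -0.31]
```

View pics/s13.png

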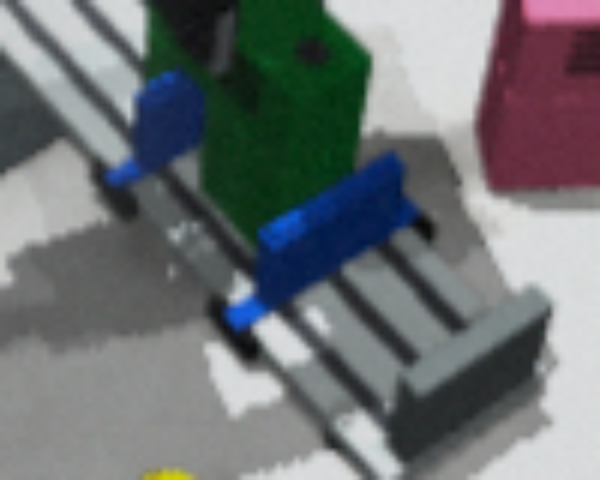

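View pics/t13.png

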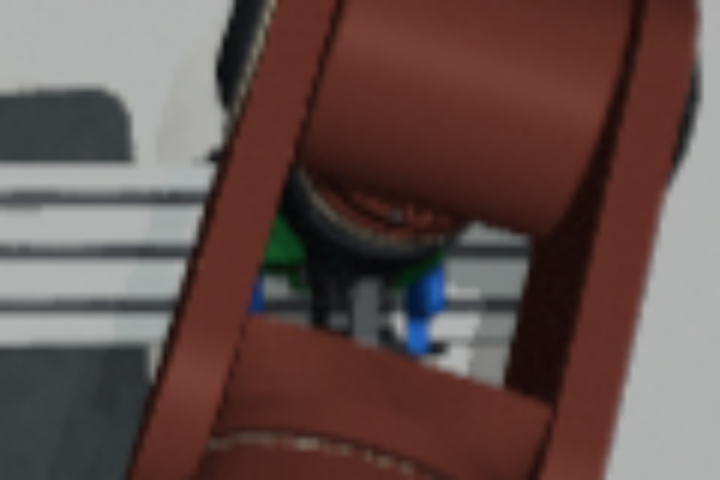

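>>> {"name": "arm_command", "arguments": {"plan": [{"linear":[-0.5,0,0],"spin":0},{"linear":[-0.9,0,0],"spin":0},{"linear":[-0.9,0,0],"spin":0},{"linear":[-0.9,0,0],"spin":0}]}}

```text
time: 13.93
ee_pos: [523.5, -107.4, 86.9]
orientation: [[0.028, 0.999, -0.017], [1.0, -0.028, 0.003], [0.002, -0.017, -1.0]]
contact_force: [-0.0, 1.6, -2.0]
gripper_width: 34.9
```

Run:
```python
from h import *
F=[]
for i in range(4):
    im,d,p=cam('scene'); s=robot.get_state();F.append(s['contact_force'])
print(np.mean(F,0))
shift([524.5,-107.4,86],-1.5)
save('s14.png',im[210:290,240:340],6)
```

```text
[ 0.80638278  1.31074798 -2.05201944]
t 14.13 pos [ 523.4 -107.4   86.8] yang -1.58 tilt [-0.017  0.002 -1.   ] F [ 1.32  0.64 -1.63] w 34.8 | LINEAR [0.  1.1 0.8] SPIN -0.08444619975638545 q [-0.34 -0.04  1.92 -0.    1.28 -0.31]
```

View pics/s14.png

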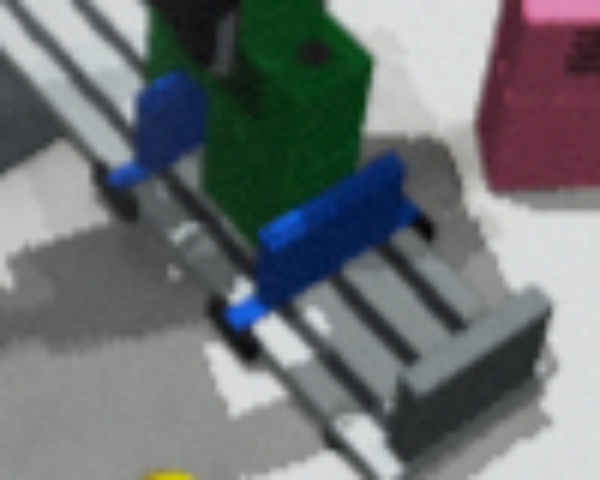

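>>> {"name": "arm_command", "arguments": {"plan": [{"linear":[-0.2,0,0],"spin":0},{"linear":[-0.4,0,0],"spin":0},{"linear":[-0.4,0,0],"spin":0}]}}

```text
time: 14.38
ee_pos: [523.4, -107.6, 86.8]
orientation: [[0.028, 0.999, -0.017], [1.0, -0.028, 0.003], [0.003, -0.017, -1.0]]
contact_force: [-0.2, 2.4, -1.0]
gripper_width: 34.8
```

Run:
```python
from h import *
F=[]
for i in range(6):
    im,d,p=cam('scene'); s=robot.get_state();F.append(s['contact_force'])
print(np.mean(F,0),np.std(F,0))
shift([524.5,-107.4,86],-1.5)
```

```text
[ 0.36407743  2.62925982 -1.90504579] [0.54743314 0.58478187 0.46205417]
t 14.68 pos [ 523.4 -107.7   86.8] yang -1.58 tilt [-0.017  0.003 -1.   ] F [ 1.23  2.21 -1.52] w 34.5 | LINEAR [0.4 1.1 0.8] SPIN -0.07760747287831293 q [-0.34 -0.04  1.92 -0.    1.28 -0.31]
```

Push force doubled (1.3 → 2.6 N): block meets divider 1, agreeing with the 76 mm step. Now set it on the deck.

>>> {"name": "arm_command", "arguments": {"plan": [{"linear":[0,0,0.4],"spin":0},{"linear":[0,0,0.8],"spin":0},{"linear":[0,0,0.8],"spin":0}]}}

```text
time: 14.93
ee_pos: [523.6, -107.8, 86.2]
orientation: [[0.028, 0.999, -0.016], [1.0, -0.028, 0.003], [0.002, -0.016, -1.0]]
contact_force: [0.5, 2.3, -0.2]
gripper_width: 35.2
```

>>> {"name": "arm_command", "arguments": {"plan": [{"linear":[0,0,0.4],"spin":0},{"linear":[0,0,0.6],"spin":0},{"linear":[0,0,0.6],"spin":0}]}}

```text
time: 15.18
ee_pos: [523.6, -107.7, 85.9]
orientation: [[0.028, 0.999, -0.016], [1.0, -0.028, 0.003], [0.002, -0.016, -1.0]]
contact_force: [-0.1, 3.4, 1.5]
gripper_width: 35.0
```

>>> {"name": "arm_command", "arguments": {"plan": [{"linear":[0,0,0],"spin":0},{"linear":[0,0,0],"spin":0},{"linear":[0,0,0],"spin":0}], "grip": 0, "squeeze": 20}}

```text
time: 15.43
ee_pos: [523.6, -107.8, 85.9]
orientation: [[0.028, 0.999, -0.016], [1.0, -0.028, 0.003], [0.002, -0.016, -1.0]]
contact_force: [-0.4, 2.8, 0.7]
gripper_width: 35.1
```

>>> {"name": "arm_command", "arguments": {"plan": [{"linear":[0,0,0],"spin":0},{"linear":[0,0,0],"spin":0},{"linear":[0,0,0],"spin":0},{"linear":[0,0,0],"spin":0},{"linear":[0,0,0],"spin":0},{"linear":[0,0,0],"spin":0}], "grip": 0.85}}

```text
time: 15.93
ee_pos: [523.7, -107.9, 86.0]
orientation: [[0.028, 0.999, -0.016], [1.0, -0.028, 0.002], [0.002, -0.016, -1.0]]
contact_force: [-0.8, -0.4, 1.0]
gripper_width: 72.2
```

Run:
```python
from h import *
look('w15')
im,d,p=cam('scene'); save('s15.png',im[180:310,220:350],5)
shift([524.5,-107.4,190],-1.5)
```

```text
T [ 523.7 -107.9   86. ] block top z 128.0 in tool 14546 [  8.9   0.7 -41.3] x range [-40.   42.4] y [-16.2  17.4]
div 637 [550.6 -83.6  63.4] [-160.6  -77.6] ((525.15234375, -120.4327392578125), (85.20335388183594, 63.81241989135742), 88.63430786132812)
t 16.03 pos [ 523.6 -107.8   85.9] yang -1.58 tilt [-0.016  0.002 -1.   ] F [ 0.41  0.47 -0.2 ] w 72.6 | LINEAR [   0.7   -0.8 -104.1] SPIN -0.08352597968750786 q [-0.34 -0.04  1.92 -0.    1.27 -0.31]
```

View pics/w15.png

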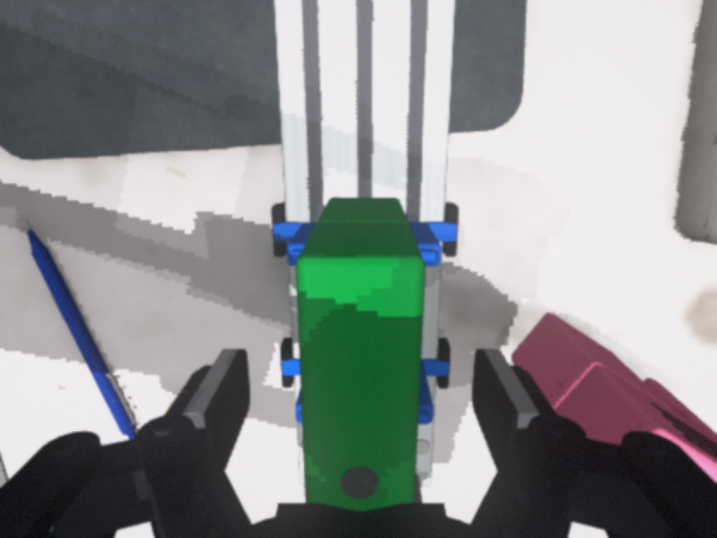

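View pics/s15.png

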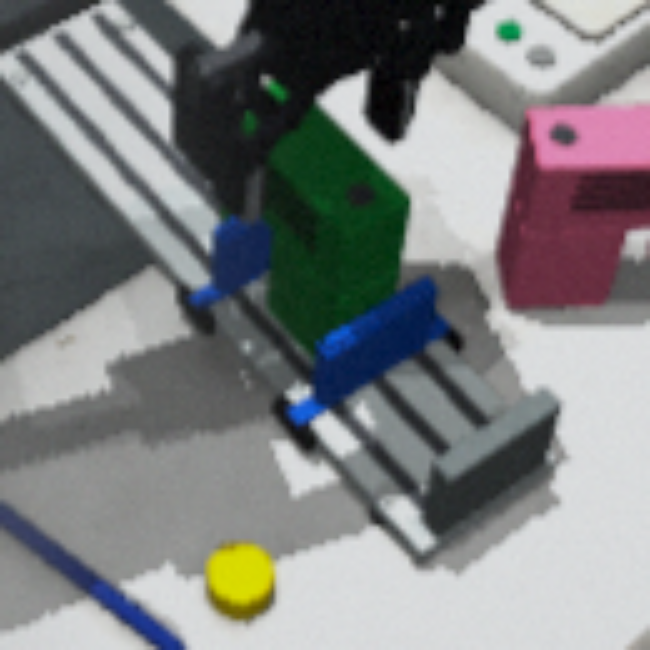

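>>> {"name": "arm_command", "arguments": {"plan": [{"linear":[0,0,-10],"spin":0},{"linear":[0,0,-30],"spin":0},{"linear":[0,0,-60],"spin":0},{"linear":[0,0,-90],"spin":0},{"linear":[0,0,-120],"spin":0},{"linear":[-30,0,-150],"spin":0},{"linear":[-65,0,-160],"spin":0},{"linear":[-100,0,-160],"spin":0},{"linear":[-115,0,-160],"spin":0},{"linear":[-115,0,-160],"spin":0}]}}

```text
time: 16.87
ee_pos: [522.7, -225.9, 246.3]
orientation: [[0.032, 0.999, -0.016], [1.0, -0.031, 0.002], [0.001, -0.016, -1.0]]
contact_force: [-1.3, 0.8, 0.4]
gripper_width: 72.8
```

Run:
```python
from h import *
shift([524.5,-107.4,190],-1.5)
im,P=look('w16')
p=robot.camera_params('wrist');R=cv2.Rodrigues(np.array(p['rvec']))[0];print('cam',(-R.T@np.array(p['tvec']).ravel()).round(1))
```

```text
t 16.87 pos [ 522.7 -225.9  246.3] yang -1.8 tilt [-0.016  0.002 -1.   ] F [-1.25  0.82  0.43] w 72.8 | LINEAR [118.4  -1.   56.4] SPIN -0.30420388201009985 q [-0.54 -0.09  1.69 -0.01  1.55 -0.5 ]
T [ 522.7 -225.9  246.3] block top z 128.2 in tool 3942 [109.5   0.4 119.2] x range [ 74.  138.8] y [-16.7  17.4]
div 875 [ 526.1 -157.3   65.8] [-163.7  -80.2] ((524.6895141601562, -121.27115631103516), (86.20951080322266, 63.917076110839844), 89.1918716430664)
cam [ 528.6 -147.7  407.7]
```

View pics/w16.png

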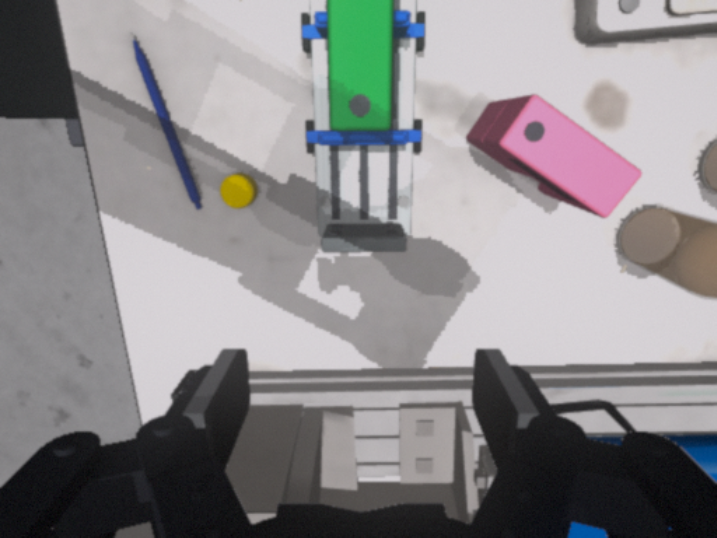

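Run:
```python
from h import *
z=np.load('w16.npz');im,P=z['im'],z['P']
save('c16.png',im[0:185,215:305],3.2)
p=robot.camera_params('wrist');K=np.array(p['mtx']);Rm=cv2.Rodrigues(np.array(p['rvec']))[0];t=np.array(p['tvec']).ravel()
C=-Rm.T@t
def ony(u,v,zz):
    r=Rm.T@np.array([(u-K[0,2])/K[0,0],(v-K[1,2])/K[1,1],1]);return (C+r*(zz-C[2])/r[2])[:2]
# column profiles (average few columns), subpixel edges by gradient
def prof(u0,u1,ch):
    return im[:, u0:u1].astype(float).mean(1)[:,ch]
for nm,u0,u1 in(('left',224,232),('right',286,294),('mid',245,275)):
    a=im[:,u0:u1].astype(float).mean(1); print(nm)
    for v in list(range(10,32))+list(range(84,108))+list(range(152,182)): print(v,a[v].round().astype(int),end=' | ')
    print()
```

```text
left
10 [ 70 114 194] | 11 [ 68 115 200] | 12 [ 68 115 199] | 13 [ 69 114 197] | 14 [ 70 112 190] | 15 [ 69 104 174] | 16 [ 68 101 164] | 17 [ 62 103 179] | 18 [ 56  98 176] | 19 [ 52  86 148] | 20 [ 52  79 124] | 21 [ 52  80 123] | 22 [ 52  83 131] | 23 [ 54  90 142] | 24 [ 54  94 153] | 25 [ 56  99 163] | 26 [ 61 102 166] | 27 [114 128 167] | 28 [187 187 196] | 29 [207 204 207] | 30 [209 206 209] | 31 [208 206 209] | 84 [180 184 185] | 85 [179 182 184] | 86 [175 178 181] | 87 [174 177 178] | 88 [172 175 178] | 89 [172 175 176] | 90 [172 174 176] | 91 [170 173 176] | 92 [154 160 173] | 93 [ 96 116 167] | 94 [ 56  96 178] | 95 [ 55  97 182] | 96 [ 52  94 175] | 97 [ 54  92 173] | 98 [ 52  91 171] | 99 [ 52  90 168] | 100 [ 51  89 166] | 101 [ 55  88 160] | 102 [ 76  96 143] | 103 [124 133 151] | 104 [160 163 168] | 105 [168 171 174] | 106 [168 170 173] | 107 [167 170 172] | 152 [107 107 108] | 153 [106 106 108] | 154 [107 107 108] | 155 [107 107 108] | 156 [106 107 108] | 157 [108 108 109] | 158 [108 108 109] | 159 [109 108 110] | 160 [110 110 110] | 161 [111 111 112] | 162 [116 116 
[... 2608 characters left out ...]
  68 116] | 101 [ 46  69 119] | 102 [ 50  79 139] | 103 [ 73  90 126] | 104 [105 110 118] | 105 [114 117 119] | 106 [117 120 121] | 107 [129 131 133] | 152 [134 136 139] | 153 [133 134 137] | 154 [126 128 130] | 155 [115 117 119] | 156 [112 114 115] | 157 [115 116 118] | 158 [110 112 113] | 159 [94 95 97] | 160 [71 72 73] | 161 [63 63 64] | 162 [62 62 64] | 163 [62 62 64] | 164 [62 62 63] | 165 [62 62 64] | 166 [62 62 64] | 167 [62 62 63] | 168 [64 65 66] | 169 [70 70 72] | 170 [76 77 79] | 171 [81 83 84] | 172 [84 86 88] | 173 [87 89 91] | 174 [90 92 94] | 175 [92 95 96] | 176 [ 95  98 100] | 177 [ 98 101 103] | 178 [101 104 106] | 179 [115 115 117] | 180 [155 151 153] | 181 [173 169 171] |
```

View pics/c16.png

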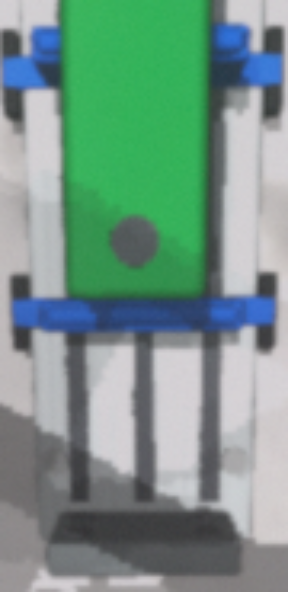

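Run:
```python
from h import *
z=np.load('w16.npz');P=z['P']
p=robot.camera_params('wrist');K=np.array(p['mtx']);Rm=cv2.Rodrigues(np.array(p['rvec']))[0];t=np.array(p['tvec']).ravel();C=-Rm.T@t
def ony(u,v,zz):
    r=Rm.T@np.array([(u-K[0,2])/K[0,0],(v-K[1,2])/K[1,1],1]);return (C+r*(zz-C[2])/r[2])[:2].round(2)
print('block wide end top',ony(260,92.2,128))
print('div1 fin far top edge',ony(260,102.7,68)); 
print('plate near top edge',ony(260,159.4,70))
for u in (232,258,287):
  print(u,[(v,*P[v,u,1:].round(1)) for v in list(range(0,30,2))+list(range(86,110))+list(range(154,172,1))])
```

```text
block wide end top [ 525.7  -150.64]
div1 fin far top edge [ 524.8  -161.15]
plate near top edge [ 523.27 -217.36]
232 [(0, np.float64(-61.5), np.float64(17.6)), (2, np.float64(-63.4), np.float64(17.8)), (4, np.float64(-64.9), np.float64(16.2)), (6, np.float64(-66.8), np.float64(16.3)), (8, np.float64(-78.4), np.float64(63.4)), (10, np.float64(-80.9), np.float64(67.9)), (12, np.float64(-82.3), np.float64(66.4)), (14, np.float64(-83.9), np.float64(66.5)), (16, np.float64(-85.5), np.float64(66.1)), (18, np.float64(-86.6), np.float64(63.1)), (20, np.float64(-87.6), np.float64(59.3)), (22, np.float64(-87.7), np.float64(49.7)), (24, np.float64(-87.8), np.float64(39.7)), (26, np.float64(-87.4), np.float64(26.7)), (28, np.float64(-87.8), np.float64(17.1)), (86, np.float64(-146.5), np.float64(17.9)), (87, np.float64(-147.6), np.float64(16.9)), (88, np.float64(-148.6), np.float64(18.1)), (89, np.float64(-149.7), np.float64(17.3)), (90, np.float64(-150.8), np.float64(16.4)), (91, np.float64(-151.8), np.float64(15.4)), (92, np.float64(-152.9), np.float64(16.9)), (93, np.float64(-153.6), np.floa
[... 5906 characters left out ...]
27.6), np.float64(16.8)), (157, np.float64(-228.6), np.float64(17.5)), (158, np.float64(-229.8), np.float64(17.4)), (159, np.float64(-231.0), np.float64(17.7)), (160, np.float64(-232.0), np.float64(18.5)), (161, np.float64(-233.5), np.float64(17.1)), (162, np.float64(-231.3), np.float64(33.0)), (163, np.float64(-231.1), np.float64(38.9)), (164, np.float64(-230.7), np.float64(45.9)), (165, np.float64(-230.7), np.float64(50.9)), (166, np.float64(-230.8), np.float64(55.3)), (167, np.float64(-230.6), np.float64(60.7)), (168, np.float64(-230.4), np.float64(66.3)), (169, np.float64(-231.1), np.float64(67.9)), (170, np.float64(-231.8), np.float64(69.6)), (171, np.float64(-233.0), np.float64(68.8))]
```

Measured after release: the plate face is at y≈-229.9, and divider 1's near face at ≈-163.9, so lane 1 is ≈66 mm. Divider 1's far face is ≈-153.9 and divider 2's near face ≈-88.2, so lane 2 is also ≈66 mm. The block stands flat (top z 128 = 18+110), and the gripper is clear.

```bash
python3 -c "
from h import *
print(robot.get_state()['time'],np.round(robot.get_state()['qd'],3)); print(robot.job_done())"
```

```text
16.9167 [ 0.038 -0.012  0.027  0.011  0.004  0.006]
the job is handed in; nothing more can be done
None
```

I did the job in the order asked and handed it in at about 17 s, with the green block left standing over the second divider.

- **First divider:** I lowered the green block's slot over divider 1 and slid it until the wide end met the plate. The push force rose from about 1.5 to 6 N there and the motion stalled.
- **Second divider:** I stepped the block over divider 2 and slid it until the block met divider 1. The push force rose from 1.3 to 2.6 N, within about 0.3 mm of the expected 76 mm step.
- **Release:** I set the block on the deck, opened the gripper and moved the arm clear.

**Last checks (wrist camera, after release):**
- Both lanes measure about 66 mm.
- The block stands flat with its top at about 128 mm, which fits a 110 mm block on an 18 mm deck.
- The block is against divider 1 to within what the camera resolves: the depth reading left 0 to 0.7 mm between them.
- In the tool frame the block appeared up to about 1 mm farther from divider 1 as the gripper opened. This may be from its small tilt settling.
- One rough edge measurement put the plate's top edge at y −217, against −230 from depth. I took the rough one to be the foot of the plate read at the wrong height and used the depth value.

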